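Open the blue refill ink in the stamp table's caddy

TASK

The blue ink at the stamp table needs topping up. Lift the loose wooden lid off the ink caddy by its knob and set it down, without dropping it, flat on the green cutting mat; then unscrew the blue cap - some of these bottles have a reverse thread, so if it does not come undone one way, turn it the other - and lift it straight off. Leave the red cap screwed on and do not disturb the other things, and finish while still holding the blue cap in the gripper, upright and still, about 10 cm clear above its bottle.

Things in the scene. Friction and masses are not known exactly. Their poses are not given: they have to be found in the camera images.
- caddy: plywood ink caddy, 280 (its x) by 150 (its y) mm, fixed. Origin: centre of its underside, z up. Deck top at z = 104 mm. Two white bottles, clamped under the deck (they cannot turn or lift), show round shoulders 58 mm wide up to z = 112 mm at x = -62 and +62, y = 0, and necks with rims at z = 150 mm. Strips 8 mm high cross the deck at x = -124 and +124 mm
- lid: loose plywood lid of the caddy, an upside-down tray 280 (its x) by 150 (its y) by 75 mm high, walls and top 9 mm thick, 0.25 to 0.45 kg. Origin: centre of its lower edge, z up. At the start it rests on the deck, z = 104 mm, axes along the caddy's, and hides both caps, which reach 50 mm up inside it
- lid_knob: dark blue round knob in the middle of the lid's top. Origin at its foot, 75 mm above the lid's origin; 41 mm high, 22 mm thick at 10 mm height, swelling to 34 mm thick between 24 and 34 mm height
- mat: green A3 cutting mat with a pale grid, 450 (its x) by 300 (its y) mm, 3 mm thick, fixed. Origin at the centre of its underside
- cap_blue: blue ribbed screw cap on one of the two bottles, 52 mm across, 34 mm high, 35 g, a white bar across its top along its x. Origin: centre of its open lower edge, z up; screwed on it is at z = 120 mm, 8 mm over the bottle's shoulder. Which bottle it is on, and whether that bottle has a right-hand or left-hand thread, differ from start to start and cannot be seen
- cap_blue_grip (a point): on the blue cap's axis, 22 mm above its origin: where to grip it. Three lugs inside run under a thread: turned the right way it turns easily (light friction) some 1.3 rad to a stop; from 1.0 rad on it lifts freely straight up (pressed hard on the stop it binds a little: ease back 0.1 rad), before that it cannot be pulled off. The wrong way it stops dead within 0.1 rad and fingers slip round it
- cap_red: red cap, the same as the blue one, on the other bottle, which has the other thread hand. To be left alone
- stamp_1: stamp with grey round foot and blue handle, 56 mm across, 85 mm high, loose on the table. Origin at the centre of its underside
- stamp_2: another such stamp
- stamp_3: another such stamp
- pencil_cup: white paper cup with blue pencils, 82 mm across, about 220 mm high with the pencils, loose. Origin at the centre of its underside
- ink_pad: dark ink pad, 70 by 110 by 15 mm, loose. Origin at the centre of its underside

How it is judged (in metres and radians):
On the way, in this order (a step that is already met when the one before it is completed fails the run):
1. the lid is lifted off the caddy by its knob (z of lid in the frame of caddy above 0.155 m and contact force between the fingers and lid_knob above 1 N), for 0.1 s.
2. the lid lies flat on the cutting mat, let go (x of lid in the frame of mat between -0.1 and 0.1 m and y of lid in the frame of mat between -0.09 and 0.09 m and height (world z) of lid below 0.008 m and angle between lid's own z axis and vertical below 0.05 rad and linear speed of lid below 0.03 m/s and contact force between the fingers and lid below 0.2 N), for 0.2 s.
3. the blue cap is unscrewed and lifted off its neck in the gripper (z of cap_blue in the frame of caddy above 0.16 m and contact force between the fingers and cap_blue above 1 N), for 0.2 s.
At the end, for the whole second after the job is handed in: the gripper holds the blue cap upright (0.3 rad) and still, 60 to 200 mm higher than when screwed on, within 140 mm (level) of the caddy's centre; the lid lies flat on the mat, let go, its centre within 100 mm along and 90 mm across of the mat's; the red cap is still on its bottle (all of step 2 and contact force between the fingers and cap_blue above 1 N and z of cap_blue in the frame of caddy between 0.18 and 0.32 m and horizontal distance between cap_blue and caddy below 0.14 m and angle between cap_blue's own z axis and vertical below 0.3 rad and linear speed of cap_blue below 0.03 m/s and distance between cap_red and caddy below 0.145 m and z of cap_red in the frame of caddy below 0.126 m); the arm keeps its last pose, push and grip.
It fails at once if the lid is dropped or thrown (linear speed of lid above 0.6 m/s and contact force between the fingers and lid below 0.5 N).
It fails at once if the red cap is unscrewed or knocked (distance of cap_red from where it was at the start of the episode above 0.008 m or angle between the x axis of cap_red and the x axis of caddy, either way round above 0.35 rad).
It fails at once if other things on the table are disturbed (distance of any of stamp_1, stamp_2, stamp_3, pencil_cup, ink_pad from where it was at the start of the episode above 0.02 m).
It also fails if it takes over 64 s, if anything falls off the work surface, if the arm or the gripper's body presses on something with over 40 N, if the wrist force passes 120 N, or if a joint passes its speed limit or range.

ROBOT

A 7-joint arm with a two-finger parallel gripper is mounted at the origin on the work surface. World frame = base frame: x ahead of the robot, y to its left, z up, the work surface at z = 0. Lengths are in mm, angles in rad, forces in N, time in s.
With the tool pointing down it reaches from about 400 to 875 mm from the base axis. Payload 4.4 kg.
Tool frame: the origin (TCP) lies at the very end of the fingers, on their centre line; the grasp point (between the pads) lies 19 mm behind it; z points along the fingers, y is the direction in which the jaws open and shut (so a half turn about z gives the same grasp; the last joint's range is limited). The gripper opens to 85 mm and grips with 20 to 120 N. Pads are 22 mm wide; open, the fingers measure 114 mm over their backs; the gripper's body (76 mm by 85 mm) begins 54 mm behind the grasp point. The pads swing forward as they close: fully open they stand 13 mm farther back than shut.
Start: joints at [-1.236, 0.628, 0.038, 1.517, -0.027, 0.996, -0.02], TCP at [253.579, 598.511, 231.313] pointing down, gripper open.
Joint ranges: [-3.06, 3.06], [-0.37, 2.12], [-1.25, 1.32], [0.18, 2.47], [-1.1, 4.24], [0.23, 1.98], [-2.94, 2.94]. Speed limits (rad/s): [2.57, 2.57, 3.14, 3.14, 3.14, 3.14, 3.14].

INTERFACE

Orientations are given as [roll, pitch, yaw] about the fixed x, y, z axes, in that order (R = Rz(yaw) Ry(pitch) Rx(roll)).
In Python, from cell import ctrl gives the robot as it stands.
- The arm moves only by the shell command python3 -m crank 'ROWS' [OPENING]. ROWS is JSON, a list that holds one entry, the list of rows, each a list of 6 numbers: the shift along the tool's x, y, z in units of 30 mm (1.0 is 30 mm), then the turn, a rotation vector about the tool's x, y, z in units of 6 degrees (1.0 is 6 degrees). In form: [[[tx, ty, tz, rx, ry, rz], ...]]. A call has 1 to 12 rows; each row shifts and turns the pose as measured when the row begins, along the tool's axes as they then stand; what a row does not reach is not made up. A row lasts 1/12 s, in which the tool goes at most 41.7 mm and 7.16 degrees, less where a joint would pass 70% of its speed; a pose out of reach is approached as far as the arm can. A call is refused whole if a number of a shift passes 1 or a number of a turn 1, either way. A call with a gripper value outside its range is refused whole. OPENING is the gripper command: -1 is fully open, 1 is shut, values between are in proportion, set as the call begins (- or left out, the last holds). The fingers move at their own pace and stop on an object; the grip force is fixed at half the most. Time passes only in rows, so rows that do not move let the fingers close. It gives the time, the measured TCP pose, the force and the opening at its end, in the units of the state.
- ctrl.read_state(): the state, without advancing time (a new reading comes with each control period).
- ctrl.get_image(name): name is "scene" or "top" or "wrist"; returns a dict with "color" (480x640x3 uint8, red, green, blue), "depth" (480x640 float32, mm along the optical axis (not along the pixel's ray), 0 where there is no reading), "camera_matrix" (3x3 intrinsics, pixels), "k1" (the pictures are not rectified: a ray, as slopes to the right and down, at radius r is drawn at 1 + k1 r^2 times it, then the intrinsics apply), "R" (3x3) and "t" (3): a world point X has camera coordinates R X + t. Camera axes: x right, y down, z forward; pixel columns grow to the right and rows downward; lengths in mm; the calibration is good to about 2 mm. A picture is of the moment at which its call begins.
- ctrl.finish_job(): hands the job in, once; it reports no verdict.
Trained networks look in a picture, given as the dict that the camera call returned (one of the last four; its "shot" number tells which), for a name from the list of things; names that differ only in an ending like _2 or _b are one class to them, and where a whole thing is asked for, a point or a joint stands for the part that bears it (a point fixed in the world has none). Each returns a list of dicts, best first, with "conf" (0 to 1); they miss things now and then, are a little off and sometimes report something else, mostly with a low value. They report only what shows in the picture. A call takes as long as a camera call.
- ctrl.search_frame(query, picture): "extent" ([centre column, centre row, width, height] in pixels, round what is visible of it).
The state is a dict: "clock": time; "qpos": joint angles; "qd": joint speeds; "tau": joint torques, N m; "eef_pos": TCP position; "tool_rot": TCP orientation; "force": force on the tool from outside, world axes, zero at the start; "torque": the same for the moment, N m; "width": finger opening in mm.
Only numpy, scipy, OpenCV 4.12 (cv2) and the standard library are available. Lean on these libraries where they do the work, as an engineer would, in place of code of your own. Each camera call takes 0.05 s, during which the arm holds its last target. There are 200 camera calls.

## Working session

There is one attempt and no reset: what is moved stays moved. The work goes in short steps, Python scripts to look and compute and a shell command to move; the robot and the scene stay as the last step left them, time stands still between calls to the robot, and variables do not carry over. Pictures are saved under pics/ and viewed, about 8 in all and at most 12, crops included, and the job is handed in when it is done.

```bash
ls; mkdir -p pics; cat > h.py <<'E'
import numpy as np, cv2
from cell import ctrl
from scipy.spatial.transform import Rotation as Ro
def cloud(p):
    K=np.array(p["camera_matrix"]);d=p["depth"];h,w=d.shape
    v,u=np.mgrid[:h,:w]
    dist=np.array([p["k1"],0,0,0,0.])
    n=cv2.undistortPoints(np.stack([u,v],-1).reshape(-1,1,2).astype(float),K,dist).reshape(h,w,2)
    c=np.dstack([n,np.ones((h,w))])*d[...,None]
    X=(c-np.array(p["t"]))@np.array(p["R"])
    X[d==0]=np.nan
    return X
def save(p,n): cv2.imwrite("pics/"+n+".png",p["color"][...,::-1])
E
python3 - <<'E'
from h import *
s=ctrl.read_state();print(s)
a=ctrl.get_image("top");b=ctrl.get_image("scene")
save(a,"top0");save(b,"scene0")
X=cloud(a)
np.save("top0.npy",X)
for q in ["caddy","lid","lid_knob","mat","stamp_1","pencil_cup","ink_pad"]:
    for r in ctrl.search_frame(q,a)[:4]:
        c,w=r["extent"][:2],r["extent"]
        print(q,round(r["conf"],2),np.round(w),np.round(X[int(c[1]),int(c[0])]))
print(a["R"],a["t"])
E
```

```text
pics
{'clock': 0.0, 'qpos': array([-1.23577769,  0.62932039,  0.03846742,  1.51834102, -0.02701735,
        0.99632582, -0.01999521]), 'qd': array([-0.00205194,  0.00158004,  0.00044813,  0.00183515, -0.00039077,
        0.00054517,  0.00131524]), 'tau': array([-6.31810999e-04, -5.63387203e+01,  1.22536797e+00, -1.93459922e+01,
        1.07091325e-02,  1.04134547e-02, -1.34303397e-05]), 'eef_pos': array([253.35300317, 597.92185351, 230.41487228]), 'tool_rot': array([-3.13971687e+00,  2.34754873e-05,  2.74074939e+00]), 'force': array([-0.03779945,  0.08115822,  0.70828635]), 'torque': array([-0.00054717,  0.03351415, -0.05287271]), 'width': 85.27948570070212}
lid 0.96 [260. 205.  60.  94.] [604. 131. 223.]
lid 0.45 [290. 210.   8.  89.] [612.  58.  -3.]
mat 0.68 [374. 230.  94. 142.] [ 554. -206.    5.]
stamp_1 0.76 [176. 228.  21.  19.] [549. 401.  82.]
stamp_1 0.6 [180. 265.  20.  19.] [437. 387.  80.]
stamp_1 0.57 [459. 263.  25.  17.] [ 450. -455.   82.]
stamp_1 0.26 [462. 228.  40.  29.] [ 564. -485.   10.]
pencil_cup 0.6 [166. 184.  32.  28.] [688. 452.  20.]
ink_pad 0.65 [463. 226.  40.  30.] [ 567. -488.   13.]
[[ 0.01189796 -0.99992721  0.00200137]
 [-0.99869316 -0.01198272 -0.04968287]
 [ 0.04970323 -0.00140763 -0.99876304]] [ -38.77038777  538.67047136 1569.87356329]
```

```bash
python3 - <<'E'
from h import *
X=np.load("top0.npy"); im=cv2.imread("pics/top0.png")
def rect(m,n):
    P=X[m][:,:2].astype(np.float32); r=cv2.minAreaRect(P); print(n,len(P),np.round(np.array(r[0]),1),np.round(r[1],1),round(r[2],2),'z',np.median(X[m][:,2]).round(1),'med',np.median(P,0).round(1))
near=(abs(X[...,0]-604)<220)&(abs(X[...,1]-131)<200)
lid=near&(abs(X[...,2]-179)<8)
lid=cv2.morphologyEx(lid.astype(np.uint8),cv2.MORPH_OPEN,np.ones((5,5)))>0
rect(lid,"lid")
kn=near&(X[...,2]>205); rect(kn,"knob")
hsv=cv2.cvtColor(im,cv2.COLOR_BGR2HSV)
g=(hsv[...,0]>40)&(hsv[...,0]<90)&(hsv[...,1]>60)
g=cv2.morphologyEx(g.astype(np.uint8),cv2.MORPH_OPEN,np.ones((5,5)))>0
g&=np.isfinite(X[...,0])&(X[...,2]<20); rect(g,"mat")
s=cv2.imread("pics/scene0.png")
cv2.imwrite("pics/both0.png",np.hstack([cv2.resize(im[120:340,130:520],(780,440))]))
E
```

```text
lid 4940 [606.5 134.5] [151.2 278.2] 89.1 z 179.0 med [601.6 134.2]
knob 121 [603.  133.7] [30.3 31.1] 88.15 z 218.3 med [603.5 133.5]
mat 12859 [ 552.4 -211.9] [296.9 445.1] 89.37 z 2.9 med [ 550.  -210.7]
```

View pics/both0.png

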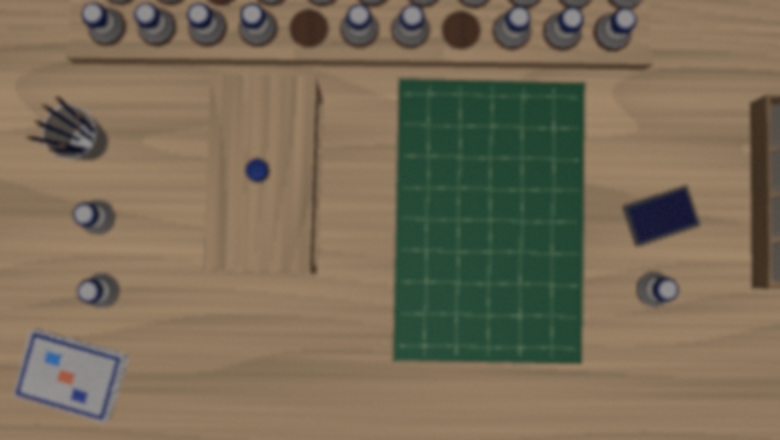

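View pics/scene0.png

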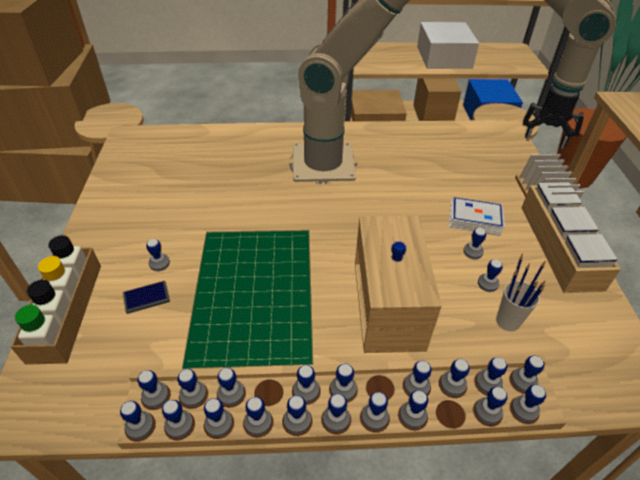

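```bash
cat >> h.py <<'E'
def go(goal,yaw=None):
    s=ctrl.read_state();R=Ro.from_euler('xyz',s["tool_rot"])
    d=R.inv().apply(np.array(goal)-s["eef_pos"])/30
    y=s["tool_rot"][2] if yaw is None else yaw
    g=Ro.from_euler('xyz',[np.pi,0,y])
    t=np.degrees((R.inv()*g).as_rotvec())/6
    print("t",s["clock"].__round__(2),"pos",s["eef_pos"].round(1),"rot",s["tool_rot"].round(3),"F",s["force"].round(1),"w",s["width"].round(1),"q7",s["qpos"][6].round(2))
    print("shift",d.round(2),"turn",t.round(2))
E
python3 -c "
from h import *
go([603,134,300],1.77)"
```

```text
Traceback (most recent call last):
  File "h.py", line 20, in go
    print("t",s["clock"].__round__(2),"pos",s["eef_pos"].round(1),"rot",s["tool_rot"].round(3),"F",s["force"].round(1),"w",s["width"].round(1),"q7",s["qpos"][6].round(2))
                                                                                                                           ^^^^^^^^^^^^^^^^
AttributeError: 'float' object has no attribute 'round'
```

```bash
sed -i 's/s\["width"\].round(1)/round(float(s["width"]),1)/' h.py
python3 -c "
from h import *
go([603,134,300],1.77)"
```

```text
t 0.45 pos [253.6 598.5 231.2] rot [-3.141 -0.     2.741] F [ 0.1 -0.7  0.2] w 85.7 q7 -0.02
shift [-16.77  -9.71  -2.29] turn [-0.    0.    9.27]
```

```bash
python3 -m crank '[[[-0.5,-0.3,-1,0,0,0],[-1,-0.58,-1,0,0,0],[-1,-0.58,-0.5,0,0,0],[-1,-0.58,0,0,0,0],[-1,-0.58,0,0,0,0],[-1,-0.58,0,0,0,0],[-1,-0.58,0,0,0,0],[-1,-0.58,0,0,0,0],[-1,-0.58,0,0,0,0],[-1,-0.58,0,0,0,0],[-1,-0.58,0,0,0,0],[-1,-0.58,0,0,0,0]]]' -1
python3 -c "
from h import *
go([603,134,300],1.77)"
```

```text
clock: 1.45
eef_pos: [497.1, 277.4, 308.6]
tool_rot: [3.135, -0.004, 2.762]
force: [0.5, -0.1, 0.4]
width: 85.3
t 1.45 pos [497.1 277.4 308.6] rot [ 3.135 -0.004  2.762] F [ 0.5 -0.1  0.4] w 85.3 q7 0.68
shift [-5.05 -3.13  0.25] turn [ 0.04 -0.06  9.47]
```

```bash
python3 -m crank '[[[-1,-0.62,0,0,0,0],[-1,-0.62,0,0,0,0],[-1,-0.62,0,0,0,0],[-1,-0.62,0,0,0,0],[-1,-0.62,0,0,0,0],[0,0,0,0,0,1],[0,0,0,0,0,1],[0,0,0,0,0,1],[0,0,0,0,0,1],[0,0,0,0,0,1],[0,0,0,0,0,1],[0,0,0,0,0,1]]]'
python3 - <<'E'
from h import *
go([603,134,230],1.77)
p=ctrl.get_image("wrist");save(p,"w1")
X=cloud(p)
hsv=cv2.cvtColor(p["color"],cv2.COLOR_RGB2HSV)
m=(hsv[...,0]>100)&(hsv[...,0]<135)&(hsv[...,1]>100)&(X[...,2]>195)&(X[...,2]<230)
P=X[m];print(len(P),np.median(P,0),P.min(0),P.max(0),[ (r["conf"],r["extent"]) for r in ctrl.search_frame("lid_knob",p)[:2]])
E
```

```text
clock: 2.45
eef_pos: [612.6, 111.0, 308.5]
tool_rot: [3.136, 0.001, 1.976]
force: [-0.2, -0.4, -0.6]
width: 85.8
t 2.45 pos [612.6 111.  308.5] rot [3.136e+00 1.000e-03 1.976e+00] F [-0.2 -0.4 -0.6] w 85.8 q7 0.34
shift [ 0.83 -0.01  2.62] turn [0.05 0.   1.96]
1753 [606.83852496 136.86841604 218.8332632 ] [592.46495496 121.43854537 212.44605551] [621.69891467 151.46806175 221.10993641] [(0.96, [329.4, 203.3, 53.8, 50.8])]
```

View pics/w1.png

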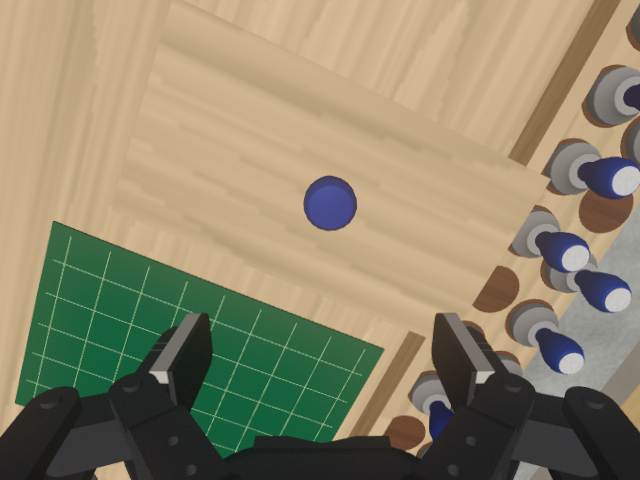

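```bash
python3 -m crank '[[[0,0,0.8,0,0,0.9],[0,0,0.8,0,0,0.9],[0,0,0,0,0,0],[0,0,0,0,0,0]]]'
python3 -c "
from h import *
go([606.5,136,187],1.77)"
```

```text
clock: 2.88
eef_pos: [614.1, 112.0, 261.1]
tool_rot: [3.132, -0.0, 1.8]
force: [0.4, 0.5, 0.9]
width: 85.4
t 2.88 pos [614.1 112.  261.1] rot [ 3.132 -0.     1.8  ] F [0.4 0.5 0.9] w 85.4 q7 0.21
shift [ 0.84 -0.09  2.47] turn [ 0.09 -0.    0.29]
```

```bash
python3 -m crank '[[[0.5,0,0.2,0,0,0.2],[0.4,-0.05,0.3,0.1,0,0.1],[0,0,0.6,0,0,0],[0,0,0.6,0,0,0],[0,0,0.4,0,0,0],[0,0,0.2,0,0,0],[0,0,0,0,0,0]]]'
python3 -c "
from h import *
go([606.5,136,187],1.77)"
```

```text
clock: 3.47
eef_pos: [610.1, 143.0, 195.8]
tool_rot: [3.135, -0.003, 1.793]
force: [0.3, 0.6, 1.1]
width: 85.4
t 3.47 pos [610.1 143.  195.8] rot [ 3.135e+00 -3.000e-03  1.793e+00] F [0.3 0.6 1.1] w 85.4 q7 0.18
shift [-0.2  -0.17  0.29] turn [ 0.07 -0.03  0.22]
```

```bash
python3 -m crank '[[[-0.2,-0.17,0.25,0.06,0,0.2],[0,0,0,0,0,0],[0,0,0,0,0,0]]]'
python3 -c "
from h import *
go([606.5,136,187],1.77)"
python3 -m crank '[[[0,0,0,0,0,0],[0,0,0,0,0,0],[0,0,0,0,0,0],[0,0,0,0,0,0],[0,0,0,0,0,0],[0,0,0,0,0,0],[0,0,0,0,0,0],[0,0,0,0,0,0]]]' 1
```

```text
clock: 3.72
eef_pos: [607.4, 136.0, 189.6]
tool_rot: [3.139, -0.003, 1.773]
force: [-0.3, 1.0, 0.4]
width: 85.2
t 3.72 pos [607.4 136.  189.6] rot [ 3.139e+00 -3.000e-03  1.773e+00] F [-0.3  1.   0.4] w 85.2 q7 0.18
shift [ 0.01 -0.03  0.09] turn [ 0.03 -0.03  0.03]
clock: 4.38
eef_pos: [608.7, 135.4, 192.1]
tool_rot: [3.135, -0.003, 1.773]
force: [0.3, -0.6, 0.9]
width: 31.6
```

```bash
python3 -m crank '[[[0,0,-0.2,0,0,0],[0,0,-0.3,0,0,0],[0,0,-0.3,0,0,0],[0,0,-0.3,0,0,0],[0,0,0,0,0,0],[0,0,0,0,0,0]]]'
python3 - <<'E'
from h import *
go([606.5,136,300],1.77)
p=ctrl.get_image("scene");save({"color":p["color"][150:370,300:560]},"s1")
E
```

```text
clock: 4.88
eef_pos: [607.5, 135.4, 227.7]
tool_rot: [3.138, -0.003, 1.774]
force: [-0.6, 0.1, -3.6]
width: 31.5
t 4.88 pos [607.5 135.4 227.7] rot [ 3.138e+00 -3.000e-03  1.774e+00] F [-0.6  0.1 -3.6] w 31.5 q7 0.16
shift [ 0.03 -0.02 -2.41] turn [ 0.04 -0.03  0.03]
```

View pics/s1.png

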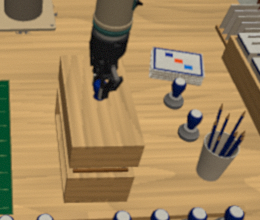

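```bash
python3 -m crank '[[[0,0,-0.4,0,0,0],[0,0,-0.5,0,0,0],[0,0,-0.6,0,0,0],[0,0,-0.6,0,0,0],[0,0,-0.5,0,0,0],[0,0,-0.3,0,0,0],[0,0,-0.1,0,0,0],[0,0,0,0,0,0]]]'
python3 -c "
from h import *
go([575,-210,300],1.77)"
```

```text
clock: 5.6
eef_pos: [604.9, 134.7, 318.1]
tool_rot: [-3.138, -0.003, 1.773]
force: [-0.2, -0.3, -3.1]
width: 31.5
t 5.6 pos [604.9 134.7 318.1] rot [-3.138e+00 -3.000e-03  1.773e+00] F [-0.2 -0.3 -3.1] w 31.5 q7 0.13
shift [-11.06  -3.28   0.58] turn [-0.03 -0.03  0.03]
```

```bash
python3 -m crank '[[[-0.2,-0.06,0,0,0,0],[-0.4,-0.12,0,0,0,0],[-0.6,-0.18,0,0,0,0],[-0.7,-0.21,0,0,0,0],[-0.7,-0.21,0,0,0,0],[-0.7,-0.21,0,0,0,0],[-0.7,-0.21,0,0,0,0],[-0.7,-0.21,0,0,0,0],[-0.7,-0.21,0,0,0,0],[-0.7,-0.21,0,0,0,0],[-0.7,-0.21,0,0,0,0],[-0.7,-0.21,0,0,0,0]]]'
python3 -c "
from h import *
go([575,-210,130],1.77)"
```

```text
clock: 6.6
eef_pos: [573.4, -114.9, 305.2]
tool_rot: [-3.115, -0.006, 1.776]
force: [0.3, -0.0, -2.4]
width: 31.3
t 6.6 pos [ 573.4 -114.9  305.2] rot [-3.115 -0.006  1.776] F [ 0.3 -0.  -2.4] w 31.3 q7 0.55
shift [-3.15 -0.44  5.84] turn [-0.25 -0.05  0.06]
```

```bash
python3 -m crank '[[[-0.7,-0.1,0.2,-0.1,0,0],[-0.7,-0.1,0.4,0,0,0],[-0.6,-0.1,0.6,0,0,0],[-0.3,0,0.8,0,0,0],[-0.1,0,0.8,0,0,0],[0,0,0.8,0,0,0],[0,0,0.6,0,0,0],[0,0,0.4,0,0,0],[0,0,0.2,0,0,0],[0,0,0,0,0,0],[0,0,0,0,0,0]]]'
python3 -c "
from h import *
go([565,-210,91],1.77)"
```

```text
clock: 7.52
eef_pos: [559.4, -215.4, 148.2]
tool_rot: [-3.108, 0.001, 1.75]
force: [-0.1, 0.6, -2.6]
width: 31.5
t 7.52 pos [ 559.4 -215.4  148.2] rot [-3.108e+00  1.000e-03  1.750e+00] F [-0.1  0.6 -2.6] w 31.5 q7 0.76
shift [0.15 0.28 1.9 ] turn [-0.32  0.01 -0.19]
```

```bash
python3 -m crank '[[[0,0,0.2,-0.2,0,0],[0,0,0.4,-0.12,0,0],[0,0,0.4,0,0,0],[0,0,0.3,0,0,0],[0,0,0.1,0,0,0],[0,0,0,0,0,0],[0,0,0,0,0,0]]]'
python3 - <<'E'
from h import *
go([565,-210,91],1.77)
p=ctrl.get_image("top");X=cloud(p)
m=(abs(X[...,0]-560)<160)&(abs(X[...,1]+215)<100)&(X[...,2]>60)&(X[...,2]<125)
P=X[m];A=np.c_[P[:,:2]-[560,-215],np.ones(len(P))];print(len(P),np.linalg.lstsq(A,P[:,2],rcond=None)[0],cv2.minAreaRect(P[:,:2].astype(np.float32)))
E
```

```text
clock: 8.1
eef_pos: [562.9, -218.6, 110.7]
tool_rot: [3.131, 0.007, 1.751]
force: [-0.2, 0.6, -3.0]
width: 31.6
t 8.1 pos [ 562.9 -218.6  110.7] rot [3.131 0.007 1.751] F [-0.2  0.6 -3. ] w 31.6 q7 0.8
shift [0.28 0.11 0.66] turn [ 0.1   0.07 -0.18]
1824 [ 7.57496364e-03 -2.41101786e-02  9.71579036e+01] ((561.29541015625, -219.99765014648438), (150.93670654296875, 276.751953125), 88.12509155273438)
```

```bash
python3 -m crank '[[[0,0,0.15,0,0,0],[0,0,0.2,0,0,0],[0,0,0.15,0,0,0],[0,0,0.1,0,0,0],[0,0,0,0,0,0],[0,0,0,0,0,0]]]'
```

```text
clock: 8.65
eef_pos: [564.9, -219.0, 92.6]
tool_rot: [3.128, 0.009, 1.752]
force: [0.1, 0.9, -1.8]
width: 31.2
```

```bash
python3 -m crank '[[[0,0,0.08,0,0,0],[0,0,0.05,0,0,0],[0,0,0,0,0,0]]]'
```

```text
clock: 8.9
eef_pos: [565.4, -219.3, 91.7]
tool_rot: [3.127, 0.009, 1.753]
force: [-1.1, -0.0, -0.3]
width: 32.1
```

```bash
python3 -m crank '[[[0,0,0,0,0,0],[0,0,0,0,0,0],[0,0,0,0,0,0],[0,0,0,0,0,0],[0,0,0,0,0,0],[0,0,0,0,0,0]]]' -1
python3 -m crank '[[[0,0,-0.4,0,0,0],[0,0,-0.7,0,0,0],[0,0,-1,0,0,0],[0,0,-1,0,0,0],[0,0,-1,0,0,0],[0,0,-1,0,0,0],[0,0,-1,0,0,0],[0,0,-0.6,0,0,0],[0,0,-0.2,0,0,0]]]'
python3 - <<'E'
from h import *
go([606,136,290],1.77)
p=ctrl.get_image("top");X=cloud(p);save({"color":cv2.resize(p["color"][120:340,130:520],(780,440))},"top1")
m=(abs(X[...,0]-560)<160)&(abs(X[...,1]+215)<100)&(X[...,2]>60)&(X[...,2]<95)
P=X[m];A=np.c_[P[:,:2]-[560,-215],np.ones(len(P))];print(len(P),np.linalg.lstsq(A,P[:,2],rcond=None)[0],cv2.minAreaRect(P[:,:2].astype(np.float32)))
h=cv2.cvtColor(p["color"],cv2.COLOR_RGB2HSV)
n=(abs(X[...,0]-606)<150)&(abs(X[...,1]-135)<80)&(X[...,2]>135)
for nm,c in (("blue",(h[...,0]>95)&(h[...,0]<135)&(h[...,1]>110)),("red",((h[...,0]<8)|(h[...,0]>172))&(h[...,1]>110))):
    P=X[n&c];print(nm,len(P),P.mean(0).round(1),P.min(0).round(),P.max(0).round())
d=n=(abs(X[...,0]-606)<160)&(abs(X[...,1]-135)<90)&(abs(X[...,2]-106)<8)
print(cv2.minAreaRect(X[d][:,:2].astype(np.float32)))
E
```

```text
clock: 9.4
eef_pos: [567.3, -220.3, 93.1]
tool_rot: [3.123, 0.012, 1.752]
force: [-0.4, -1.0, -0.1]
width: 85.2
clock: 10.15
eef_pos: [560.6, -218.5, 313.0]
tool_rot: [3.127, 0.01, 1.75]
force: [-0.2, 0.2, -0.4]
width: 85.2
t 10.15 pos [ 560.6 -218.5  313. ] rot [3.127 0.01  1.75 ] F [-0.2  0.2 -0.4] w 85.2 q7 0.71
shift [11.36  3.59  0.71] turn [ 0.14  0.1  -0.19]
2232 [-3.71872887e-03 -9.46472010e-03  7.80479647e+01] ((564.099365234375, -219.1775665283203), (148.12689208984375, 276.7094421386719), 87.80667114257812)
blue 182 [542.9 134.4 153.8] [521. 112. 145.] [565. 159. 162.]
red 213 [666.2 132.5 153.2] [643. 108. 144.] [693. 158. 161.]
((606.0010986328125, 134.2631072998047), (151.2906951904297, 277.98760986328125), 88.96165466308594)
```

View pics/top1.png

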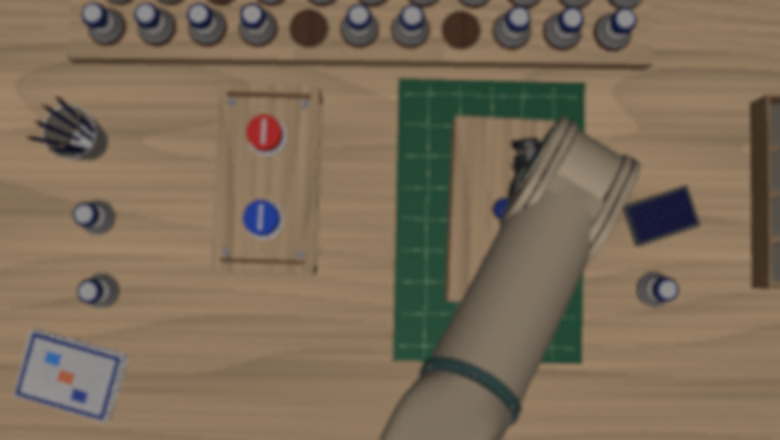

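```bash
python3 -m crank '[[[0.5,0.06,0,0.1,0.1,0],[1,0.13,0,0,0,-0.1],[1,0.13,0,0,0,0],[1,0.13,0,0,0,0],[1,0.13,0.1,0,0,0],[1,0.13,0.1,0,0,0],[1,0.13,0.2,0,0,0],[1,0.13,0.2,0,0,0],[1,0.13,0.2,0,0,0],[1,0.13,0.2,0,0,0],[0.8,0.1,0.2,0,0,0],[0.2,0,0,0,0,0]]]'
python3 - <<'E'
from h import *
go([543,135,255],1.77)
E
```

```text
clock: 11.2
eef_pos: [524.9, 122.4, 258.5]
tool_rot: [-3.108, -0.01, 1.759]
force: [0.7, 0.7, -0.5]
width: 85.1
t 11.2 pos [524.9 122.4 258.5] rot [-3.108 -0.01   1.759] F [ 0.7  0.7 -0.5] w 85.1 q7 0.12
shift [0.3  0.67 0.1 ] turn [-0.32 -0.1  -0.1 ]
```

```bash
python3 -m crank '[[[0.1,0.4,0,-0.3,-0.1,-0.1],[0,0.25,0,0,0,0],[0,0,0,0,0,0],[0,0,0,0,0,0]]]'
python3 - <<'E'
from h import *
p=ctrl.get_image("wrist");save(p,"w2");X=cloud(p)
h=cv2.cvtColor(p["color"],cv2.COLOR_RGB2HSV)
n=(X[...,2]>148)&(X[...,2]<162)&(h[...,0]>95)&(h[...,0]<135)&(h[...,1]>110)&(abs(X[...,0]-543)<60)&(abs(X[...,1]-135)<60)
P=X[n];print(len(P),P.mean(0).round(1),cv2.minEnclosingCircle(P[:,:2].astype(np.float32)))
for r in ctrl.search_frame("cap_blue",p)[:2]: print(r)
go([543,135,123],1.77)
E
```

```text
clock: 11.53
eef_pos: [538.3, 133.4, 252.8]
tool_rot: [-3.125, 0.0, 1.777]
force: [0.6, -0.4, -0.8]
width: 85.4
4060 [545.6 138.2 153.4] ((545.6806030273438, 136.96046447753906), 26.037660598754883)
{'extent': [338.6, 229.2, 78.3, 83.3], 'conf': 0.97}
t 11.63 pos [538.7 132.7 253.1] rot [-3.126  0.     1.776] F [0.2 0.2 0.2] w 85.3 q7 0.12
shift [0.05 0.22 4.34] turn [-0.15  0.    0.06]
```

View pics/w2.png

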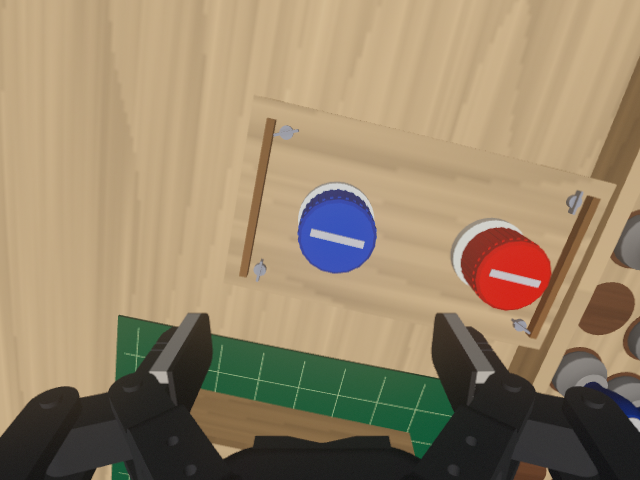

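```bash
python3 -m crank '[[[0.1,0.2,0.3,-0.15,0,0.06],[0,0,0.7,0,0,0],[0,0,0.8,0,0,0],[0,0,0.8,0,0,0],[0,0,0.6,0,0,0],[0,0,0.3,0,0,0],[0,0,0,0,0,0],[0,0,0,0,0,0]]]'
python3 - <<'E'
from h import *
go([544.5,136,120],1.77)
E
```

```text
clock: 12.3
eef_pos: [547.3, 127.8, 147.8]
tool_rot: [3.136, 0.002, 1.754]
force: [0.2, -0.6, 0.1]
width: 85.2
t 12.3 pos [547.3 127.8 147.8] rot [3.136e+00 2.000e-03 1.754e+00] F [ 0.2 -0.6  0.1] w 85.2 q7 0.17
shift [ 0.29 -0.05  0.93] turn [ 0.06  0.02 -0.16]
```

```bash
python3 -m crank '[[[0.29,-0.05,0.3,0.06,0,-0.1],[0.05,0,0.4,0,0,0],[0,0,0.2,0,0,0],[0,0,0,0,0,0],[0,0,0,0,0,0]]]'
python3 - <<'E'
from h import *
go([544.5,136,120],1.77)
E
```

```text
clock: 12.72
eef_pos: [546.8, 139.5, 123.3]
tool_rot: [3.135, 0.001, 1.765]
force: [0.9, -0.2, -0.4]
width: 85.3
t 12.72 pos [546.8 139.5 123.3] rot [3.135e+00 1.000e-03 1.765e+00] F [ 0.9 -0.2 -0.4] w 85.3 q7 0.17
shift [-0.1  -0.1   0.11] turn [ 0.06  0.01 -0.05]
```

```bash
python3 -m crank '[[[-0.1,-0.1,0.06,0.05,0,0],[0,0,0,0,0,0],[0,0,0,0,0,0]]]'
python3 -m crank '[[[0,0,0,0,0,0],[0,0,0,0,0,0],[0,0,0,0,0,0],[0,0,0,0,0,0],[0,0,0,0,0,0],[0,0,0,0,0,0]]]' 1
python3 - <<'E'
from h import *
go([544.5,136,120],1.77)
print(ctrl.read_state()["torque"])
E
```

```text
clock: 12.97
eef_pos: [545.1, 136.2, 122.8]
tool_rot: [3.139, 0.0, 1.766]
force: [-0.4, 0.6, -0.2]
width: 85.4
clock: 13.47
eef_pos: [546.1, 136.0, 124.2]
tool_rot: [3.136, 0.0, 1.765]
force: [-0.0, -0.2, -0.2]
width: 51.0
t 13.47 pos [546.1 136.  124.2] rot [3.136 0.    1.765] F [-0.  -0.2 -0.2] w 51.0 q7 0.18
shift [ 0.01 -0.05  0.14] turn [ 0.05  0.   -0.05]
[0.01344602 0.00340573 0.04370244]
```

```bash
python3 -m crank '[[[0,0,0,0,0,-0.5],[0,0,0,0,0,-0.6],[0,0,0,0,0,-0.6],[0,0,0,0,0,0]]]'
python3 - <<'E'
from h import *
go([546,136,124],1.77)
print(ctrl.read_state()["torque"])
E
```

```text
clock: 13.8
eef_pos: [546.2, 135.8, 124.1]
tool_rot: [3.136, 0.002, 1.951]
force: [0.2, -1.3, 1.8]
width: 51.3
t 13.8 pos [546.2 135.8 124.1] rot [3.136e+00 2.000e-03 1.951e+00] F [ 0.2 -1.3  1.8] w 51.3 q7 0.31
shift [ 0.01 -0.    0.  ] turn [0.05 0.02 1.73]
[ 0.00334409  0.0181323  -0.00476193]
```

```bash
python3 -m crank '[[[0,0,0,0,0,-0.9],[0,0,0,0,0,-0.9],[0,0,0,0,0,-0.9],[0,0,0,0,0,-0.9]]]'
python3 - <<'E'
from h import *
go([546,136,124],1.77)
print(ctrl.read_state()["torque"])
p=ctrl.get_image("wrist");save({"color":p["color"][240:480,120:520]},"w3")
E
```

```text
clock: 14.13
eef_pos: [546.8, 135.6, 124.1]
tool_rot: [3.137, 0.005, 2.335]
force: [0.0, -0.6, 0.3]
width: 51.0
t 14.13 pos [546.8 135.6 124.1] rot [3.137 0.005 2.335] F [ 0.  -0.6  0.3] w 51.0 q7 0.59
shift [ 0.03 -0.01  0.  ] turn [0.06 0.04 5.39]
[-0.07509234 -0.04276734 -0.03034344]
```

View pics/w3.png

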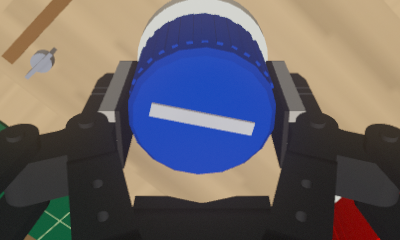

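```bash
python3 -m crank '[[[0,0,0,0,0,-0.9],[0,0,0,0,0,-0.9],[0,0,0,0,0,-0.9],[0,0,0,0,0,-0.9],[0,0,0,0,0,-0.9],[0,0,0,0,0,-0.7],[0,0,0,0,0,0]]]'
python3 - <<'E'
from h import *
go([546,136,124],1.77)
print(ctrl.read_state()["torque"])
E
```

```text
clock: 14.77
eef_pos: [547.6, 135.5, 124.2]
tool_rot: [3.14, 0.008, 2.884]
force: [-1.2, -0.5, 1.5]
width: 50.9
t 14.77 pos [547.6 135.5 124.2] rot [3.14  0.008 2.884] F [-1.2 -0.5  1.5] w 50.9 q7 0.98
shift [0.05 0.   0.01] turn [ 0.06  0.05 10.64]
[0.05565502 0.05942619 0.08734927]
```

```bash
python3 -m crank '[[[0,0,0,0,0,-0.3],[0,0,-0.15,0,0,0],[0,0,-0.2,0,0,0],[0,0,-0.2,0,0,0],[0,0,0,0,0,0]]]'
python3 - <<'E'
from h import *
go([546,136,224],2.9)
E
```

```text
clock: 15.18
eef_pos: [547.0, 135.7, 141.6]
tool_rot: [3.14, 0.006, 2.906]
force: [0.5, -0.2, 0.2]
width: 50.5
t 15.18 pos [547.  135.7 141.6] rot [3.14  0.006 2.906] F [ 0.5 -0.2  0.2] w 50.5 q7 1.0
shift [ 0.02  0.01 -2.75] turn [0.01 0.06 0.06]
```

```bash
python3 -m crank '[[[0,0,-0.3,0,0,0],[0,0,-0.5,0,0,0],[0,0,-0.6,0,0,0],[0,0,-0.6,0,0,0],[0,0,-0.4,0,0,0],[0,0,-0.2,0,0,0],[0,0,0,0,0,0],[0,0,0,0,0,0],[0,0,0,0,0,0],[0,0,0,0,0,0]]]'
python3 - <<'E'
from h import *
go([546,136,224],2.9)
a=ctrl.get_image("wrist");b=ctrl.get_image("scene");t=ctrl.get_image("top")
im=np.hstack([cv2.resize(a["color"],(400,300)),cv2.resize(b["color"][130:370,180:500],(400,300))]);save({"color":im},"end")
for q in("cap_blue","cap_red"):
  for n,p in(("w",a),("t",t)):
    X=cloud(p)
    for r in ctrl.search_frame(q,p)[:1]:
        c,rr,w,hh=[int(v) for v in r["extent"]]; print(n,q,r["conf"],np.nanmedian(X[rr-6:rr+6,c-6:c+6].reshape(-1,3),0).round(1))
X=cloud(t);m=(abs(X[...,0]-560)<170)&(abs(X[...,1]+215)<110)&(abs(X[...,2]-78)<8)
P=X[m];print("lid",cv2.minAreaRect(P[:,:2].astype(np.float32)),np.linalg.lstsq(np.c_[P[:,:2],np.ones(len(P))],P[:,2],rcond=None)[0])
for q in ["stamp_1","pencil_cup","ink_pad"]:
    for r in ctrl.search_frame(q,t)[:4]: print(q,round(r["conf"],2),np.round(r["extent"]))
E
```

```text
clock: 16.02
eef_pos: [544.8, 135.3, 226.1]
tool_rot: [3.142, 0.005, 2.902]
force: [0.2, -0.5, 0.0]
width: 51.1
t 16.02 pos [544.8 135.3 226.1] rot [3.142 0.005 2.902] F [ 0.2 -0.5  0. ] w 51.1 q7 1.01
shift [-0.03  0.03  0.07] turn [0.   0.05 0.02]
w cap_blue 0.89 [533.7 137.4 255.5]
w cap_red 0.65 [659.5 138.3 154.1]
t cap_red 0.61 [664.3 136.1 153.9]
lid ((563.4092407226562, -221.16244506835938), (152.0888214111328, 277.6505126953125), 87.80443572998047) [-9.30853321e-04 -2.05293111e-04  7.83997192e+01]
stamp_1 0.68 [376. 232.  93. 143.]
stamp_1 0.54 [180. 264.  19.  22.]
stamp_1 0.52 [176. 227.  19.  19.]
pencil_cup 0.64 [163. 185.  37.  31.]
ink_pad 0.9 [461. 229.  40.  30.]
```

View pics/end.png

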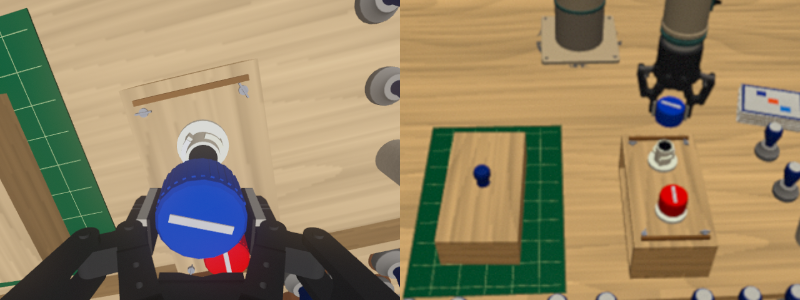

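The blue cap is in the gripper about 100 mm up (its top is at 255 mm, against 154 mm when screwed on). It is upright above its open neck. The red cap is still on its bottle and the lid lies flat on the mat, so I'm handing in.

```bash
python3 -c "
from cell import ctrl
s=ctrl.read_state();print(abs(s['qd']).max(),s['width'])
print(ctrl.finish_job())"
```

```text
0.0021087614428652738 50.93277586856924
the job is handed in; nothing more can be done
None
```

I finished the task and handed it in at about 16.5 s of the 64 s allowed; the hand-in reports no verdict.

**What I did**
- **Lid:** I lifted it by its knob, set it on the green mat and let go.
- **Blue cap:** it was on the bottle nearer the robot. It came undone counter-clockwise (right-hand thread) on the first try, after about 1.15 rad, and lifted straight off with almost no force.

**Last checks**
- **Blue cap:** held with a finger opening of 51 mm, upright and still. Its top was at about 255 mm, so it is about 100 mm above where it was screwed on.
- **Lid:** flat, with its centre about 11 mm and 9 mm off the mat's centre.
- **Red cap:** still on its bottle, with its top at 154 mm.
- **Other things:** I only compared their positions in the overhead picture. The two stamps on the left matched the start within a pixel. The ink pad and pencil cup were within about 3 pixels, roughly 10 mm and close to detector noise.

**Checks that failed or disagreed**
- In the last picture the network missed the third stamp and called the mat a stamp. I did not measure that stamp again, but the arm never went near it.
- On the held cap, the wrist-camera position was about 11 mm off the gripper axis. I think this is an offset in the detection box, because the picture shows the cap centred between the fingers.

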